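Check a washed counting chamber in the inspection lamp

ROBOT

A 6-joint arm with a two-finger parallel gripper is mounted at the origin on a cart in front of the work surface, level with it; the furniture and walls round the work are solid. World frame = base frame: x ahead of the robot, y to its left, z up, the work surface at z = 0. Lengths are in m, angles in rad, forces in N, time in s.
With the tool pointing down it reaches from about 0.35 to 0.975 m from the base axis. Payload 7.1 kg.
Tool frame: the origin (TCP) lies midway between the tips of the shut fingers; the grasp point (between the pads) lies 19 mm behind it; z points along the fingers, y is the line along which they close (so a half turn about z gives the same grasp; the last joint's range is limited). The gripper opens to 88 mm and grips with 3 to 60 N. Pads are 20 mm wide; open, the fingers measure 115 mm over their backs; the gripper's body (75 mm by 178 mm) begins 61 mm behind the grasp point.
Start: joints at [1.121, 0.423, 1.63, -0, 1.089, -0.019], TCP at [0.261, 0.568, 0.223] pointing down, gripper open.
Joint ranges: [-3, 3], [-0.9, 2.11], [0.09, 2.58], [-1.31, 4.45], [0.11, 2.69], [-2.54, 2.54]. Speed limits (rad/s): [2.39, 2.39, 3.01, 3.14, 3.14, 3.14].

INTERFACE

Orientations are given as a unit quaternion [w, x, y, z].
In Python, from station import move_pose, movel, movej, command_gripper, wait, inverse_kinematics, read_camera, camera_info, MotionError, job_done, get_time, get_joint_pos, get_qvel, get_effort, get_tcp_pos, get_ee_rot, get_ft_force, get_ft_torque, get_grip_width, get_finger_force gives the robot as it stands. Calls block until the motion is done:
- move_pose(position, orientation): joint-space move of the TCP to a pose.
- movel(position, frame=None, v=0.15, until_force=None): straight line of the TCP; frame=None keeps the orientation; v is the mean speed in m/s. With until_force (N) it stops when the force on the tool has changed by that much, and returns True; else False.
- movej(angles): joint-space move.
- command_gripper(opening): opening from 0.0 (shut) to 1.0 (fully open); the grip force is fixed at half the most; returns when the fingers have stopped.
- wait(seconds).
- inverse_kinematics(position, orientation): joint angles nearest the present ones, or None.
- read_camera(name): name is "side" or "top"; returns the picture (400x640x3 uint8, red, green, blue); there is no depth.
- camera_info(name): a dict with "intrinsics" (3x3 intrinsics, pixels), "T" (4x4, takes a point from camera to world coordinates). Camera axes: x right, y up, looking along -z (the intrinsics and any distortion apply to the point x, -y, -z); pixel columns grow to the right and rows downward; lengths in m; the calibration is good to about 2 mm. A picture is of the moment at which its call begins. camera_info takes no time and is no camera call.
A pose or a line that the arm cannot do raises MotionError and nothing moves.
- job_done(): hands the job in; it is judged then, once.
Readings, each from a call of its own:
- get_time(): time.
- get_joint_pos(): joint angles.
- get_qvel(): joint speeds.
- get_effort(): joint torques, N m.
- get_tcp_pos(): TCP position.
- get_ee_rot(): TCP orientation.
- get_ft_force(): force on the tool from outside, world axes, zero at the start.
- get_ft_torque(): the same for the moment, N m.
- get_grip_width(): opening from 0.0 (shut) to 1.0 (fully open).
- get_finger_force(): force on a finger pad.
Only numpy, scipy, OpenCV 4.12 (cv2) and the standard library are available. Lean on these libraries where they do the work, as an engineer would, in place of code of your own. Each camera call takes 0.05 s, during which the arm holds its last target. There are 200 camera calls.

TASK

Check the washed counting chamber in the inspection lamp: draw it up out of the drying rack and stand it fully home in the lamp's gate, never letting it touch the table. Once it stands there by itself, press the lamp's spring-return dial lever down past its first two clicks to the third, without forcing it, and finish while still holding it there against its spring (let go, it flies back and the lamp goes out). Leave the two short slides in the rack and everything else where it is.

Things in the scene. Friction and masses are not known exactly. Their poses are not given: they have to be found in the camera images.
- rack: grey comb-like drying rack, 100 x 56 x 38 mm, fixed, turned up to 0.3 rad. Origin: centre of its underside; x along its row of three slots (x = -28, 0, 28 mm; any one holds the chamber, the others short slides), each 6.4 (x) by 34 mm (y), floor 10 mm up. Between rack and lamp a microscope's eyepieces hang at x = 0.57 and beyond, y = -0.1 to 0.1, z = 0.25 up: pass in front of them.
- chamber: counting chamber: clear glass plate 30 x 75 x 4 mm with a grey square in its middle, 20-35 g, on its short end in the rack, top 85 mm above the table (slides: 29 mm lower). Grip it across its long edges. Origin: middle of one 30 x 75 face. Own x: across its 30 mm width (along the rack's y at the start); y: along its length, up; z: through the glass (0 to +4 mm).
- chamber_mid (a point): the centre of the chamber's glass (axes as chamber), 37.5 mm above its lower edge.
- slide_a: a plain short glass slide with a frosted top end, 27 mm wide, 46 mm tall, 2 mm thick, standing in the rack, top 56 mm above the table. Leave it.
- slide_b: another such short slide in the rack. Leave it.
- lamp: white inspection lamp, fixed, turned up to 0.25 rad: housing 120 (x) by 160 (y) mm, 45 mm high; on it at the left (+y) the gate, 32 mm behind that a lamp head 84 mm wide, top 111 mm above the table; at the right (-y) a turret 88 mm high with the dial on its outer side. Origin: centre of its underside; front towards -x, z up.
- gate (a point): centre of the gate's floor (lamp axes), 45 mm above the table, between two black channel posts 28 mm high that take the chamber's long edges. Pocket 34 mm along lamp y (the chamber's width) by 6.4 mm along lamp x, mouth flared to 13 mm in its top 8 mm. Home: the chamber's lower edge on this floor, its middle 37.5 mm above this point.
- lamp_dial (a joint): angle of the spring-return dial, rad: 0 at rest (lever to the front, 0.60 above level), grows as the lever is pressed down; clicks (detents) at 0.30, 0.60, 0.90 (lever then 0.30 below level), crests between at 0.15, 0.45, 0.75; stop at 1.00. Let go anywhere, it springs back to 0. Pressing the bar down takes 4 to 10 N on the way, about 6 N to hold at the third click.
- petri_dish: bystander: petri dish, 59 mm across, 16 mm high.
- oil: bystander: small brown dropper bottle, 26 mm across, 60 mm high.
- amber_vial: bystander: dark brown vial, 34 mm across, 40 mm high.
- pen: bystander: ballpoint pen, 138 mm long.
- marker: bystander: marker pen, 142 mm long.
- yellow_tube: bystander: microtube, 35 mm long.
- dial_lever: the dial with its lever on the lamp's right side. Origin: on the dial's axis (which runs along lamp y), 62 mm above the table, at x = +10, y = -86.5 mm in lamp axes. The body turns with the dial. The lever ends in a bar (dial_bar).
- dial_bar (a point): middle of the black round bar on the lever's end, 14 mm in diameter, 32 mm long along lamp y, all of it 4 mm or more outside the housing's right side: press it from above. At dial angle q it lies at (-65 cos(0.60 - q), -13.5, +65 sin(0.60 - q)) mm from the origin of dial_lever, in lamp axes.

How it is judged:
On the way, in this order (a step that is already met when the one before it is completed fails the run):
1. the counting chamber is drawn up clear of the rack (height (world z) of chamber_mid above 0.08 m and contact force between chamber and the fingers above 0.3 N and contact force between chamber and rack below 0.05 N), for 0.1 s.
2. the chamber stands home in the lamp's gate, let go (horizontal distance between chamber_mid and gate below 0.006 m and z of chamber_mid in the frame of gate below 0.04 m and angle between chamber's own z axis and vertical above 1.42 rad and contact force between chamber and the fingers below 0.05 N), for 0.2 s.
3. the dial is held at its third click (value of joint lamp_dial above 0.82 rad and contact force between dial_lever and the fingers above 1 N), for 0.3 s.
At the end, for the whole second after the job is handed in: The dial is held by the fingers (over 1 N) beyond 0.82 rad, that is in its third click, and the counting chamber stands by itself in the gate, within 6 mm of its centre and 2.5 mm of fully down, untouched and at rest (all of step 3 and horizontal distance between chamber_mid and gate below 0.006 m and z of chamber_mid in the frame of gate between 0.034 and 0.04 m and linear speed of chamber below 0.02 m/s and contact force between chamber and the arm below 0.05 N); the arm keeps its last pose, push and grip.
It fails at once if the chamber touches the table (height (world z) of chamber_mid below 0.0405 m).
It fails at once if the dial is pressed while the chamber is not in the gate (value of joint lamp_dial above 0.25 rad and (horizontal distance between chamber_mid and gate above 0.01 m or z of chamber_mid in the frame of gate above 0.045 m)).
It fails at once if the dial is forced (over 40 N) (contact force between dial_lever and the fingers above 40 N).
It fails at once if a short slide is disturbed (distance of any of slide_a, slide_b from where it was at the start of the episode above 0.012 m).
It fails at once if a bystander is pushed away (distance of any of petri_dish, oil, amber_vial, pen, marker, yellow_tube from where it was at the start of the episode above 0.03 m).
It also fails if it takes over 72 s, if anything falls off the work surface, if the arm or the gripper's body presses on something with over 40 N, if the wrist force passes 120 N, or if a joint passes its speed limit or range.

## Working session

There is one attempt and no reset: what is moved stays moved. The work goes in short steps, each a Python script; the robot and the scene stay as the last script left them, time stands still between calls to the robot, and variables do not carry over. Pictures are saved under pics/ and viewed, at most 10 in all, crops included, and the job is handed in when it is done.

```bash
mkdir -p pics; ls; python3 - <<'E'
from station import *
import cv2,numpy as np
np.set_printoptions(precision=4,suppress=True)
for n in("side","top"):
    im=read_camera(n); cv2.imwrite(f"pics/{n}0.png",im[:,:,::-1]); i=camera_info(n); print(n,i)
print(get_time(),get_ee_rot(),get_grip_width())
E
```

```text
pics
side {'intrinsics': array([[372.7835,   0.    , 321.0686],
       [  0.    , 372.7835, 202.55  ],
       [  0.    ,   0.    ,   1.    ]]), 'T': array([[ 1.    ,  0.0039,  0.0086,  0.5037],
       [ 0.0066,  0.3636, -0.9315, -0.9868],
       [-0.0068,  0.9315,  0.3636,  0.47  ],
       [ 0.    ,  0.    ,  0.    ,  1.    ]])}
top {'intrinsics': array([[457.7011,   0.    , 316.1301],
       [  0.    , 457.7011, 203.5072],
       [  0.    ,   0.    ,   1.    ]]), 'T': array([[-0.003 ,  0.9984, -0.0557,  0.4205],
       [-1.    , -0.003 , -0.0004, -0.0366],
       [-0.0005,  0.0557,  0.9984,  1.4588],
       [ 0.    ,  0.    ,  0.    ,  1.    ]])}
0.1 [-0.0002  0.2137  0.9769 -0.0007] 0.9980963571715973
```

View pics/side0.png

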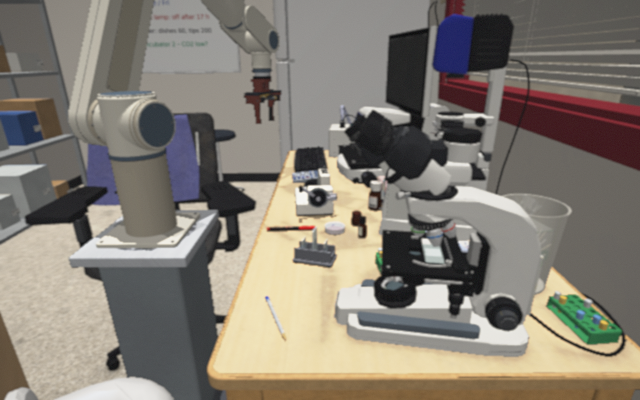

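View pics/top0.png

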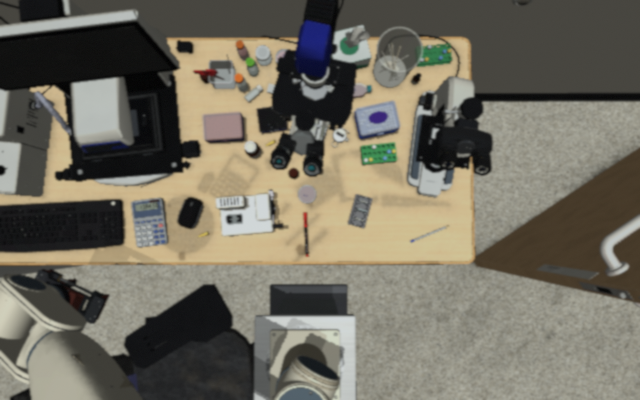

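The side view shows the rack at about (315,250) and the lamp at (315,200). In the top view the rack is at (360,210) and the lamp at (248,214). I'll enlarge both.

```bash
python3 - <<'E'
import cv2,numpy as np
t=cv2.imread("pics/top0.png");s=cv2.imread("pics/side0.png")
r=lambda a,k:cv2.resize(a,None,fx=k,fy=k,interpolation=cv2.INTER_CUBIC)
a=r(t[185:245,210:290],10);cv2.imwrite("pics/c_lamp.png",a)
b=r(t[190:230,340:380],10);c=r(s[220:270,285:345],8)[:400]
cv2.imwrite("pics/c_rack.png",np.hstack([b[:, :320],c[:400]]))
E
```

```text
(no output)
```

View pics/c_lamp.png

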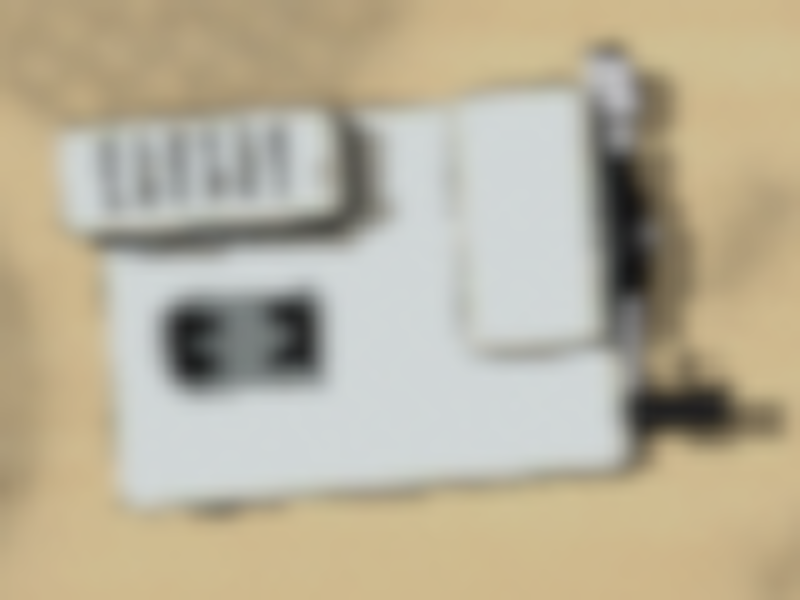

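View pics/c_rack.png

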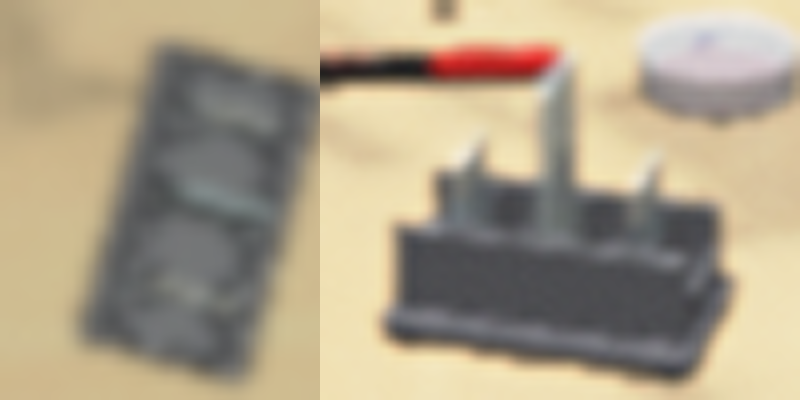

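The lamp crop shows the housing's front edge running from (222.5,235.5) to (273.5,231.5) px, the gate posts around (234,219) and the dial bar around (278,226). The rack crop shows the chamber in the middle slot, with the rack corners near (356,194), (348,224) and (364.5,228).

```bash
cat >h.py <<'E'
from station import *
import cv2,numpy as np
np.set_printoptions(precision=4,suppress=True)
def proj(n,P):
    i=camera_info(n);T=np.array(i["T"]);c=(np.atleast_2d(P)-T[:3,3])@T[:3,:3]
    c=c*[1,-1,-1];p=c@np.array(i["intrinsics"]).T;return p[:,:2]/p[:,2:]
def back(n,uv,z):
    i=camera_info(n);T=np.array(i["T"]);d=np.linalg.inv(i["intrinsics"])@[uv[0],uv[1],1]
    d=T[:3,:3]@(d*[1,-1,-1]);return T[:3,3]+d*(z-T[2,3])/d[2]
E
python3 - <<'E'
from h import *
from scipy.optimize import least_squares
L=lambda u,v:(210+(u+.5)/10-.5,185+(v+.5)/10-.5)
for nm,u,v,z in [("FL",125,503,.045),("FR",635,467,.045),("tFL",475,350,.088),("tFR",605,342,.088),("tBR",583,90,.088),("tBL",460,100,.088),
 ("hBL",60,128,.111),("hBR",335,108,.111),("hFR",345,212,.111),("hFL",70,235,.111),("post_out_L",165,345,.073),("gate c73",245,340,.073),("gate c45",245,340,.045),("bar c",683,410,.0987)]:
    print(nm,back("top",L(u,v),z))
R=lambda u,v:(340+(u+.5)/10-.5,190+(v+.5)/10-.5)
for nm,u,v,z in [("TL",160,40,.0),("BL",80,340,.0),("BR",245,380,.0),("chtopL",168,182,.085),("chtopR",272,210,.085)]:
    print(nm,back("top",R(u,v),z),back("top",R(u,v),.038))
S=lambda u,v:(285+(u-320+.5)/8-.5,220+(v+.5)/8-.5)
for nm,u,v,z in [("bFL",390,335,.0),("bFR",690,375,0),("bBR",732,290,.0),("ch near top",553,85,.085),("ch far top",572,55,.085)]:
    print(nm,back("side",S(u,v),z))
# grey-level table of gate region top image (V)
g=cv2.cvtColor(cv2.imread("pics/top0.png"),cv2.COLOR_BGR2GRAY); print(g[211:227,222:246])
E
```

```text
FL [0.4035 0.2542 0.045 ]
FR [0.4142 0.0971 0.045 ]
tFL [0.4495 0.141  0.088 ]
tFR [0.4517 0.1021 0.088 ]
tBR [0.5274 0.1089 0.088 ]
tBL [0.5245 0.1458 0.088 ]
hBL [0.5148 0.2608 0.111 ]
hBR [0.5205 0.1796 0.111 ]
hFR [0.4898 0.1765 0.111 ]
hFL [0.4832 0.2575 0.111 ]
post_out_L [0.4516 0.2368 0.073 ]
gate c73 [0.453  0.2126 0.073 ]
gate c45 [0.4537 0.2176 0.045 ]
bar c [0.4312 0.0778 0.0987]
TL [ 0.5334 -0.1621  0.    ] [ 0.5305 -0.1588  0.038 ]
BL [ 0.4377 -0.1359  0.    ] [ 0.4373 -0.1333  0.038 ]
BR [ 0.4248 -0.1883  0.    ] [ 0.4247 -0.1843  0.038 ]
chtopL [ 0.4841 -0.1568  0.085 ] [ 0.4862 -0.161   0.038 ]
chtopR [ 0.4755 -0.188   0.085 ] [ 0.4774 -0.1932  0.038 ]
bFL [ 0.4266 -0.182   0.    ]
bFR [ 0.5188 -0.206   0.    ]
bBR [ 0.5331 -0.1545  0.    ]
ch near top [ 0.4782 -0.1816  0.085 ]
ch far top [ 0.4834 -0.1605  0.085 ]
[[201 199 195 192 192 194 195 195 195 197 202 207 209 210 210 210 209 209
  209 209 210 211 211 211]
 [210 210 210 210 210 209 209 208 208 208 209 210 210 211 210 210 208 205
  203 205 210 212 212 213]
 [211 212 212 212 210 206 201 197 196 197 198 198 197 1
[... 659 characters left out ...]
11 205 183 137  81  42  41  59  81 104 119 124 121 106  80  55  43
   50  97 155 195 210 213]
 [207 212 207 190 150  93  46  32  45  72  99 118 124 122 108  89  77  74
   78 109 160 198 210 212]
 [207 212 210 199 168 119  77  61  70  89 110 125 132 131 126 119 116 118
  121 136 170 199 211 213]
 [204 211 212 206 189 158 127 110 114 127 139 150 157 160 159 158 156 159
  163 169 185 203 212 212]
 [204 211 212 210 204 190 174 162 162 169 175 183 191 195 194 194 194 196
  197 198 203 209 212 213]
 [203 211 212 212 211 207 202 198 197 199 201 204 208 210 210 210 210 210
  210 211 211 212 212 212]
 [201 211 212 213 212 212 211 210 210 211 211 212 212 212 212 212 212 213
  212 212 213 213 213 212]]
```

```bash
cat >>h.py <<'E'
def q(th): return [0.0,float(np.sin(-th/2)),float(np.cos(-th/2)),0.0]
TR,TL=-0.265,0.075
E
python3 - <<'E'
from h import *
move_pose([.40,.22,.25],q(0)); move_pose([.42,-.17,.24],q(TR))
x,y=.480,-.172
movel([x,y,.15],q(TR)); movel([x,y,.062],q(TR),v=.08)
print(get_time(),get_tcp_pos(),get_ft_force())
cv2.imwrite("pics/pre.png",cv2.resize(read_camera("side")[170:280,265:365],None,fx=6,fy=5,interpolation=2)[:,:,::-1])
E
```

```text
5.075 [ 0.4804 -0.1721  0.0624] [ 0.0931 -0.2688  0.2149]
```

View pics/pre.png

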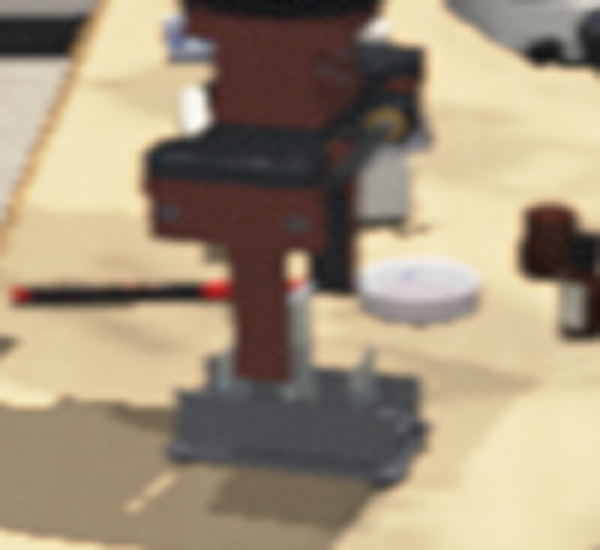

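The near fingertip is around (309,246) px and the chamber stands between the fingers around (315,232). I'll compare this with the predicted projection.

```bash
python3 - <<'E'
from h import *
ya=np.array([-np.sin(TR),np.cos(TR),0]);t=np.array([.4804,-.1721,.0624])
print(proj("side",[t-.051*ya,t-.0575*ya,t+.044*ya,[.480,-.172,.085],t]))
# finger edges near tip (red) row 240
im=cv2.imread("pics/pre.png"); print(im[345,215:330:5].tolist())
E
```

```text
[[308.5846 246.4916]
 [307.7399 247.7875]
 [319.7435 229.3723]
 [314.5501 228.469 ]
 [314.8357 236.9015]]
[[164, 206, 229], [161, 202, 225], [150, 184, 204], [129, 152, 168], [90, 104, 119], [54, 60, 84], [39, 42, 75], [41, 46, 79], [43, 48, 81], [42, 46, 79], [40, 45, 78], [42, 46, 80], [42, 46, 80], [43, 47, 78], [53, 58, 82], [72, 79, 92], [94, 101, 107], [108, 115, 115], [118, 128, 129], [130, 149, 159], [143, 174, 194], [154, 195, 219], [157, 201, 224]]
```

```bash
python3 - <<'E'
from h import *
f0=np.array(get_ft_force())
command_gripper(0.0); print(get_grip_width(),get_finger_force(),np.array(get_ft_force())-f0,get_tcp_pos())
p=get_tcp_pos(); movel([p[0],p[1],.10],v=.05); print(np.array(get_ft_force())-f0)
movel([p[0],p[1],.20],v=.1); wait(.2); print(get_grip_width(),get_finger_force(),np.array(get_ft_force())-f0,get_time())
E
```

```text
0.3390055662559286 29.741764962673187 [-0.0699 -1.2494 -1.2742] [ 0.4799 -0.1721  0.0619]
[-0.4129  0.6491 -0.6139]
0.33789965112322273 29.71779316663742 [ 0.6229 -0.6363 -0.8281] 8.325
```

```bash
python3 - <<'E'
from h import *
movel([.42,-.172,.21],v=.15); move_pose([.42,.215,.21],q(TL)); movel([.453,.215,.20],q(TL)); movel([.453,.215,.140],v=.1); wait(.3)
print(get_time(),get_tcp_pos(),get_ee_rot())
s=read_camera("side");t=read_camera("top");cv2.imwrite("pics/s2.png",s[:,:,::-1]);cv2.imwrite("pics/t2.png",t[:,:,::-1])
a=cv2.resize(s[160:220,280:350],None,fx=8,fy=8,interpolation=2)
cv2.imwrite("pics/hov.png",a[:,:,::-1])
p=np.array(get_tcp_pos());
print(proj("side",[p-[0,0,.0519],[.453,.215,.073],[.453,.215,.045],p]))
E
```

```text
11.7583 [0.4533 0.2151 0.1405] [ 0.0004 -0.0375  0.9993  0.0002]
[[309.2078 178.4866]
 [309.2503 182.8192]
 [309.4005 190.6063]
 [308.9211 163.5839]]
```

View pics/hov.png

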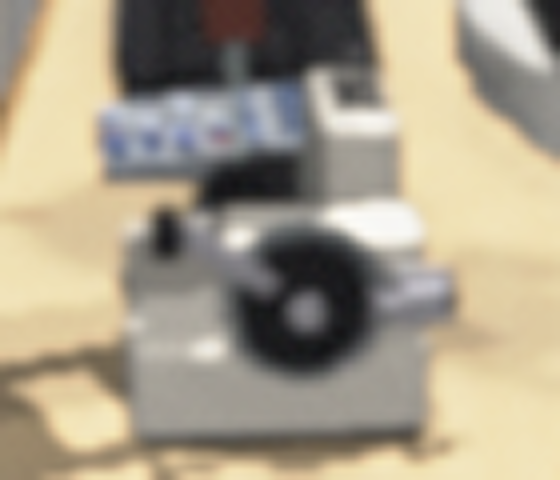

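```bash
python3 - <<'E'
from h import *
f0=np.array(get_ft_force())
for z in (.122,.114,.105,.0975):
    h=movel([.453,.215,z],v=.04,until_force=6); print(z,h,get_tcp_pos(),np.array(get_ft_force())-f0,np.array(get_ft_torque()))
    if h:break
print(get_time())
E
```

```text
0.122 False [0.4528 0.2151 0.1217] [ 0.0253  2.1218 -1.1023] [ 0.5595  0.1261 -0.0239]
0.114 False [0.453  0.2151 0.1138] [ 0.2302  3.0677 -0.912 ] [ 0.7329 -0.0303 -0.0512]
0.105 False [0.4528 0.215  0.1046] [ 0.3062  3.6164 -1.4225] [ 0.9268 -0.0477  0.0412]
0.0975 False [0.4528 0.215  0.0971] [-0.2581  3.9214 -1.2511] [0.957  0.0031 0.0142]
13.5167
```

It's in the pocket, with a slight rub on the right post. I'll shift +y to relieve that, then seat it.

```bash
python3 - <<'E'
from h import *
f0=np.array(get_ft_force())
for y in(.2158,.2166,.2174):
    movel([.453,y,.0972],v=.02);wait(.15);f=np.array(get_ft_force());print(y,f-f0,get_ft_torque()[0])
    if abs(f[1]-f0[1]+3.9)<1.2:break
h=movel([.453,y,.093],v=.015,until_force=4);print(h,get_tcp_pos(),np.array(get_ft_force())-f0,get_time())
E
```

```text
0.2158 [ 1.3731 -3.734   1.4255] 0.1635397036546463
True [0.4534 0.2157 0.0966] [ 1.1673 -5.261   7.9061] 14.125
```

Floor contact at TCP z = 0.0966, against 0.097 expected, so it is home. Next I release, rise and look.

```bash
python3 - <<'E'
from h import *
command_gripper(0.6); wait(.2); p=get_tcp_pos(); movel([p[0],p[1],.20],v=.12); movel([.34,.10,.22],v=.2); command_gripper(0.0)
t=read_camera("top");s=read_camera("side");cv2.imwrite("pics/t3.png",t[:,:,::-1]);cv2.imwrite("pics/s3.png",s[:,:,::-1])
r=lambda a:cv2.resize(a,None,fx=7,fy=7,interpolation=2)
cv2.imwrite("pics/home.png",np.hstack([r(t[190:245,215:270]),r(s[160:215,290:345])])[:,:,::-1])
print(get_time(),get_tcp_pos(),proj("side",[[.453,.2157,.12],[.453,.2157,.073]]))
E
```

```text
17.8833 [0.34 0.1  0.22] [[309.0005 169.4033]
 [309.2578 182.7543]]
```

View pics/home.png

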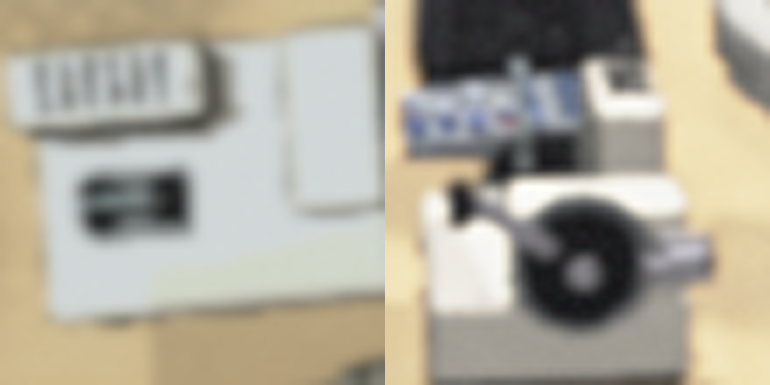

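The chamber stands upright in the gate: its top is at side px (309.3,168.6), where (309.0,169.4) was predicted. Next I press the dial along its arc with shut fingers.

```bash
python3 - <<'E'
from h import *
C=np.array([.4687,.1802]);R=np.array([[np.cos(TL),-np.sin(TL)],[np.sin(TL),np.cos(TL)]])
def P(k,y=-.104):
    a=.6-k;xy=C+R@[.010-.065*np.cos(a),y];return [xy[0],xy[1],.062+.065*np.sin(a)+.007]
print(proj("side",[P(0,-.116)-np.array([0,0,.007])]),P(0),P(.9))
a=P(0);move_pose([a[0],a[1],.18],q(TL));movel([a[0],a[1],a[2]+.02],v=.1);wait(.2)
f0=np.array(get_ft_force())
h=movel([a[0],a[1],a[2]-.008],v=.03,until_force=2.5);p=get_tcp_pos();print(h,p,np.array(get_ft_force())-f0)
for k in np.arange(.1,.92,.1):
    b=P(k)
    if b[2]>p[2]:continue
    movel(b,v=.04);print(round(k,2),get_tcp_pos(),np.array(get_ft_force())-f0)
    if np.linalg.norm(np.array(get_ft_force())-f0)>25:break
wait(.4);print(get_time(),np.array(get_ft_force())-f0)
s=read_camera("side");cv2.imwrite("pics/press.png",cv2.resize(s[150:220,285:345],None,fx=8,fy=8,interpolation=2)[:,:,::-1])
print(proj("side",[P(.9,-.116)-np.array([0,0,.007])]))
E
```

```text
[[300.8166 190.8557]] [np.float64(0.4329685737229372), np.float64(0.07322191984730603), np.float64(0.1057017607706773)] [np.float64(0.42454227154559643), np.float64(0.07258875956304303), np.float64(0.049791186567012924)]
True [0.4324 0.0731 0.105 ] [-1.3906  0.0237  7.5739]
0.1 [0.4289 0.0728 0.0999] [-3.6785 -1.2675  6.8317]
0.2 [0.4252 0.0725 0.0938] [-3.5248  0.0816  5.0301]
0.3 [0.4226 0.0723 0.0877] [-4.6002 -0.4142  9.6929]
0.4 [0.4203 0.0721 0.0812] [-6.1053 -1.4936  6.5856]
0.5 [0.4197 0.0721 0.0747] [-4.831  -0.6234  6.3321]
0.6 [0.4197 0.0721 0.0684] [-4.3169 -0.7554  7.2838]
0.7 [0.4195 0.072  0.0618] [-5.1744 -1.8143  8.6292]
0.8 [0.4208 0.0721 0.0553] [-4.9292 -0.8337  5.9419]
0.9 [0.4224 0.0723 0.0492] [-5.5296 -1.6565  8.6237]
23.1167 [-4.3997 -0.9177  7.807 ]
[[298.5194 208.3039]]
```

View pics/press.png

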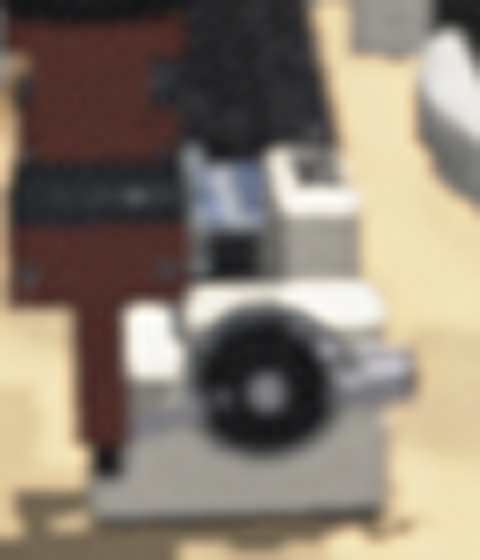

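The bar sits under the fingertips at about (298.8,207.5) px, where (298.5,208.3) is predicted for q = 0.90. The lever is below level with a steady hold of about 8 N, and the chamber's edge is still visible in the gate near (309,170).

```bash
python3 -c "
from station import *
wait(.3);print(get_ft_force(),get_tcp_pos());print(job_done())"
```

```text
[-5.35810036 -1.17020872  7.29602092] [0.42237064 0.0722746  0.0492949 ]
the job is handed in; nothing more can be done
None
```

I handed the job in with the chamber standing by itself, fully home in the lamp's gate, and the fingers holding the dial at its third click (about 0.9 rad by arm position and camera, about 8 N vertical at the wrist); I have not seen the judged result.

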